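# Start the hob zone under the saucepan

## Robot

A 6-joint arm with a two-finger parallel gripper is mounted at the origin on the work surface. World frame = base frame: x ahead of the robot, y to its left, z up, the work surface at z = 0. Lengths are in m, angles in rad, forces in N, time in s.
With the tool pointing down it reaches from about 0.375 to 0.9 m from the base axis. Payload 3.1 kg.
Tool frame: the origin (TCP) lies midway between the tips of the shut fingers; the grasp point (between the pads) lies 19 mm behind it; x points along the fingers, z is the direction in which the jaws open and shut, and the axes are right-handed (so a half turn about x gives the same grasp; the last joint's range is limited). The gripper opens to 85 mm and grips with 20 to 120 N. Pads are 22 mm wide; open, the fingers measure 114 mm over their backs; the gripper's body (76 mm by 85 mm) begins 54 mm behind the grasp point. The pads swing forward as they close: fully open they stand 13 mm farther back than shut.
Start: joints at [0.983, 0.527, 1.433, -0, 1.181, -0.178], TCP at [0.249, 0.573, 0.231] pointing down, gripper open.
Joint ranges: [-3.08, 3.08], [-0.75, 2.2], [0.22, 2.44], [-1.43, 4.57], [0, 2.65], [-2.85, 2.85]. Speed limits (rad/s): [2.79, 2.79, 3.14, 3.14, 3.14, 3.14].

## Interface

Orientations are given as a unit quaternion [x, y, z, w].
In Python, from station import status, snapshot, camera_params, ticket gives the robot as it stands.
- The arm moves only by the tool arm_command, never from a script. Its argument "series" is a list that holds one entry, the list of rows, each a list of 4 numbers: the shift along the tool's x, y, z in mm, then the turn about the tool's x in rad. A call has 1 to 10 rows; each row shifts and turns the commanded pose from where the row before left it, along the tool's axes as they then stand; what a row does not reach is not made up. A row lasts 1/10 s, in which the tool goes at most 50 mm and 8.59 degrees, less where a joint would pass 70% of its speed; a pose out of reach is approached as far as the arm can. A call is refused whole if a number of a shift passes 50 or a number of a turn 0.15, either way. A call with a gripper value outside its range is refused whole. "jaw" is the opening in per cent of the stroke, from 0 (shut) to 100 (fully open), set as the call begins (left out, the last holds). The fingers move at their own pace and stop on an object; "force" is the grip in N (left out, the last holds). Time passes only in rows, so rows that do not move let the fingers close. It gives the time, the measured TCP pose, the force and the opening at its end, in the units of the state.
- status.sense(): the state, without advancing time (a new reading comes with each control period).
- snapshot(name): name is "scene" or "top" or "wrist"; returns the picture (480x640x3 uint8, red, green, blue); there is no depth.
- camera_params(name): a dict with "fovy" (degrees; the focal length in pixels is half the picture's height over the tangent of half this angle, whatever the lens; pixels are square), "cx", "cy" (the principal point, pixels), "k1" (the pictures are not rectified: a ray, as slopes to the right and down, at radius r is drawn at 1 + k1 r^2 times it, then the intrinsics apply), "extrinsics" (4x4, takes a point from camera to world coordinates); the wrist camera has in their place "mount" (4x4, takes a point from camera to tool coordinates, whose origin is the TCP and whose axes are the tool frame's). Camera axes: x right, y down, z forward; pixel columns grow to the right and rows downward; lengths in m; the calibration is good to about 2 mm. A picture is of the moment at which its call begins: read the wrist's pose just before it. camera_params takes no time and is no camera call.
- ticket.sign_off(): hands the job in, once; it reports no verdict.
The state is a dict: "t": time; "q": joint angles; "qd": joint speeds; "tau": joint torques, N m; "tcp_pos": TCP position; "tool_rot": TCP orientation; "force": force on the tool from outside, world axes, zero at the start; "ft_torque": the same for the moment, N m; "finger_gap": opening from 0.0 (shut) to 1.0 (fully open).
Only numpy, scipy, OpenCV 4.12 (cv2) and the standard library are available. Lean on these libraries where they do the work, as an engineer would, in place of code of your own. Each camera call takes 0.05 s, during which the arm holds its last target. There are 200 camera calls.

## Task

Start the cooking zone under the saucepan: with the fingertips, press the on/off key of the cooking zone the saucepan stands on and let it come up, then press that zone's plus key to turn it up, and withdraw. Press each key lightly but fully down. Press no other key, and leave the pans, the mug and the pepper mill as they stand.

Things in the scene. Friction and masses are not known exactly. Their poses are not given: they have to be found in the camera images.
- hob: black glass induction hob, two zones side by side, 360 deep (x) by 560 wide (y) by 60 mm high, fixed. Origin: centre of underside; x from its front edge (keys, robot's side) to its back, y to the cook's left, z up. Row of six round keys at x = -145 mm, one group of three straight in front of the zone it works; in each group from left (+y) to right, 42 mm apart: on/off, minus, plus.
- left_zone (a point): centre of the left cooking zone (printed circle of 180 mm), on the glass, at x = 25, y = 135 mm of the hob; the left group of keys works it
- right_zone (a point): centre of the right cooking zone (printed circle of 180 mm), on the glass, at x = 25, y = -135 mm of the hob; the right group of keys works it
- saucepan: lidded silver-grey steel saucepan standing on one of the two zones (which one changes): 160 mm across, 123 mm high to the top of the black lid knob; lid and pan are one piece. Origin: centre of its underside; its black handle reaches 245 mm out along its x, 65 to 90 mm above its underside, and points roughly to the back of the hob. Loose, about 1 kg.
- frying_pan: black frying pan standing on the other zone: 210 mm across the rim, 45 mm high. Origin: centre of its underside; handle 285 mm out along its x, rising to 88 mm, pointing roughly to the back. Loose, about 1 kg.
- mug: white mug, 80 mm across, 95 mm high, handle to its y side, on the worktop beside the hob's right end. Origin: centre of its underside. Loose.
- pepper_mill: dark wooden pepper mill, 58 mm across, 172 mm high, on the worktop beside the hob's right end, about 100 mm from the mug. Origin: centre of its underside. Loose.
- left_onoff_top (a point): centre of the top of the red on/off key (white power symbol: broken ring with a bar) of the left zone, at x = -145, y = 177 mm of the hob. The key is 18 mm across and stands 5.5 mm above the glass (65.5 mm above the worktop); pressed straight down it goes in 4 mm, still 1.5 mm proud.
- left_onoff (a joint): travel of that key in m: 0 up, 0.004 fully down. It counts as pressed from 0.0025. Spring return: 1.5 N starts it, 5 N holds it fully down; it comes back up by itself when let go.
- left_minus_top (a point): centre of the top of the light grey minus key (black bar) of the left zone, at x = -145, y = 135 mm of the hob. The key is 18 mm across and stands 5.5 mm above the glass (65.5 mm above the worktop); pressed straight down it goes in 4 mm, still 1.5 mm proud.
- left_minus (a joint): travel of that key in m: 0 up, 0.004 fully down. It counts as pressed from 0.0025. Spring return: 1.5 N starts it, 5 N holds it fully down; it comes back up by itself when let go.
- left_plus_top (a point): centre of the top of the light grey plus key (black cross) of the left zone, at x = -145, y = 93 mm of the hob. The key is 18 mm across and stands 5.5 mm above the glass (65.5 mm above the worktop); pressed straight down it goes in 4 mm, still 1.5 mm proud.
- left_plus (a joint): travel of that key in m: 0 up, 0.004 fully down. It counts as pressed from 0.0025. Spring return: 1.5 N starts it, 5 N holds it fully down; it comes back up by itself when let go.
- right_onoff_top (a point): centre of the top of the red on/off key (white power symbol: broken ring with a bar) of the right zone, at x = -145, y = -93 mm of the hob. The key is 18 mm across and stands 5.5 mm above the glass (65.5 mm above the worktop); pressed straight down it goes in 4 mm, still 1.5 mm proud.
- right_onoff (a joint): travel of that key in m: 0 up, 0.004 fully down. It counts as pressed from 0.0025. Spring return: 1.5 N starts it, 5 N holds it fully down; it comes back up by itself when let go.
- right_minus_top (a point): centre of the top of the light grey minus key (black bar) of the right zone, at x = -145, y = -135 mm of the hob. The key is 18 mm across and stands 5.5 mm above the glass (65.5 mm above the worktop); pressed straight down it goes in 4 mm, still 1.5 mm proud.
- right_minus (a joint): travel of that key in m: 0 up, 0.004 fully down. It counts as pressed from 0.0025. Spring return: 1.5 N starts it, 5 N holds it fully down; it comes back up by itself when let go.
- right_plus_top (a point): centre of the top of the light grey plus key (black cross) of the right zone, at x = -145, y = -177 mm of the hob. The key is 18 mm across and stands 5.5 mm above the glass (65.5 mm above the worktop); pressed straight down it goes in 4 mm, still 1.5 mm proud.
- right_plus (a joint): travel of that key in m: 0 up, 0.004 fully down. It counts as pressed from 0.0025. Spring return: 1.5 N starts it, 5 N holds it fully down; it comes back up by itself when let go.
Things that resemble listed ones, but are neither listed nor needed, are in the scene too. There is more than one size of the pepper_mill; the job needs the middle-sized.

How it is judged:
On the way, in this order (a step that is already met when the one before it is completed fails the run):
1. the on/off key of the saucepan's zone is pressed (2.5 mm of its 4 mm) (((y of saucepan in the frame of hob above 0 m and value of joint left_onoff above 0.0025 m and value of joint left_plus below 0.001 m) or (y of saucepan in the frame of hob below 0 m and value of joint right_onoff above 0.0025 m and value of joint right_plus below 0.001 m))), for 0.05 s.
2. the on/off key is let up again (((y of saucepan in the frame of hob above 0 m and value of joint each of left_onoff, left_plus below 0.001 m) or (y of saucepan in the frame of hob below 0 m and value of joint each of right_onoff, right_plus below 0.001 m))), for 0.05 s.
3. then the plus key of the same zone is pressed (2.5 mm of its 4 mm), the on/off key being up (((y of saucepan in the frame of hob above 0 m and value of joint left_plus above 0.0025 m and value of joint left_onoff below 0.001 m) or (y of saucepan in the frame of hob below 0 m and value of joint right_plus above 0.0025 m and value of joint right_onoff below 0.001 m))), for 0.05 s.
At the end, for the whole second after the job is handed in: After on/off and then plus of the saucepan's zone have been pressed, all six keys are up again (less than 1 mm down), and both pans, mug and pepper mill are at rest within 10 mm of where they stood (value of joint each of left_onoff, left_minus, left_plus, right_onoff, right_minus, right_plus below 0.001 m and distance of each of saucepan, frying_pan, mug, pepper_mill from where it was at the start of the episode below 0.01 m and linear speed of each of saucepan, frying_pan, mug, pepper_mill below 0.02 m/s); the robot touches nothing.
It fails at once if a key of the frying pan's zone is pressed (over 1.5 mm) ((y of saucepan in the frame of hob above 0 m and value of joint any of right_onoff, right_minus, right_plus above 0.0015 m) or (y of saucepan in the frame of hob below 0 m and value of joint any of left_onoff, left_minus, left_plus above 0.0015 m)).
It fails at once if a minus key is pressed (over 1.5 mm) (value of joint any of left_minus, right_minus above 0.0015 m).
It fails at once if the robot leans on the hob or its keys with more than 25 N (contact force between any of the fingers, the arm and hob above 25 N).
It fails at once if a pan or bystander is shifted or lifted by more than 10 mm (distance of any of saucepan, frying_pan, mug, pepper_mill from where it was at the start of the episode above 0.01 m).
It also fails if it takes over 38 s, if anything falls off the work surface, if the arm or the gripper's body presses on something with over 40 N, if the wrist force passes 120 N, or if a joint passes its speed limit or range.

## Working session

There is one attempt and no reset: what is moved stays moved. The work goes in short steps, Python scripts to look and compute and a tool call to move; the robot and the scene stay as the last step left them, time stands still between calls to the robot, and variables do not carry over. Pictures are saved under pics/ and viewed, about 8 in all and at most 12, crops included, and the job is handed in when it is done.

Besides the shell and the picture viewer there is one more tool, called after "Emit:" as name(argument=value, ...) on one line, values as JSON. arm_command: Moves the arm, as the interface text tells. Its arguments: {"type":"object","properties":{"series":{"type":"array"},"jaw":{"type":"number"},"force":{"type":"number"}},"required":["series"]}

```bash
mkdir -p pics
python3 - <<'E'
from station import status, snapshot, camera_params
import cv2
s=status.sense();print({k:s[k] for k in('t','tcp_pos','tool_rot','force','finger_gap')})
for n in('scene','top'):
    cv2.imwrite(f'pics/{n}0.png',snapshot(n)[:,:,::-1]);print(n,camera_params(n))
print(camera_params('wrist'))
E
```

```text
{'t': 0.0, 'tcp_pos': array([0.24859933, 0.57267541, 0.23035249]), 'tool_rot': array([-0.38808242,  0.59197139,  0.38751226,  0.59058967]), 'force': array([ 1.01083483, -0.49390894,  0.30660868]), 'finger_gap': 1.0004899401220546}
scene {'fovy': 57.722491676108994, 'cx': 323.4032145676603, 'cy': 244.36962219360282, 'k1': 0.011771634538148319, 'extrinsics': array([[-0.13082876,  0.74557249, -0.65345658,  1.11697945],
       [ 0.99139475,  0.10138188, -0.08281408,  0.07343351],
       [ 0.00450476, -0.65866788, -0.75242031,  0.76802102],
       [ 0.        ,  0.        ,  0.        ,  1.        ]])}
top {'fovy': 53.57496658720005, 'cx': 329.38597539483277, 'cy': 243.34650022289674, 'k1': -0.0808746888134358, 'extrinsics': array([[-0.01824519, -0.99944646,  0.02781881,  0.49063246],
       [-0.99888967,  0.0194296 ,  0.04291747, -0.02820506],
       [-0.04343422, -0.02700489, -0.99869125,  0.91526398],
       [ 0.        ,  0.        ,  0.        ,  1.        ]])}
{'fovy': 59.069673009197736, 'cx': 316.38185951406945, 'cy': 234.8614194789863, 'k1': -0.10246249502080214, 'mount': array([[-3.54817775e-04, -3.19636488e-01,  9.47540178e-01,
        -1.42211930e-01],
       [-2.41535192e-04, -9.47540183e-01, -3.19636580e-01,
         8.17225362e-02],
       [ 9.99999908e-01, -3.42277039e-04,  2.59000639e-04,
         4.46042642e-04],
       [ 0.00000000e+00,  0.00000000e+00,  0.00000000e+00,
         1.00000000e+00]])}
```

View pics/top0.png

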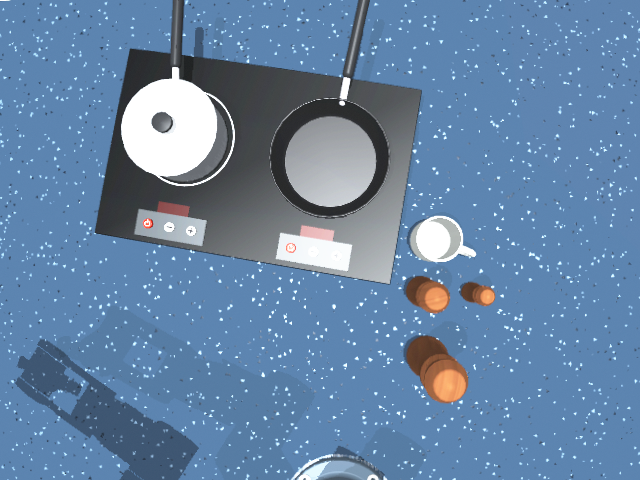

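View pics/scene0.png

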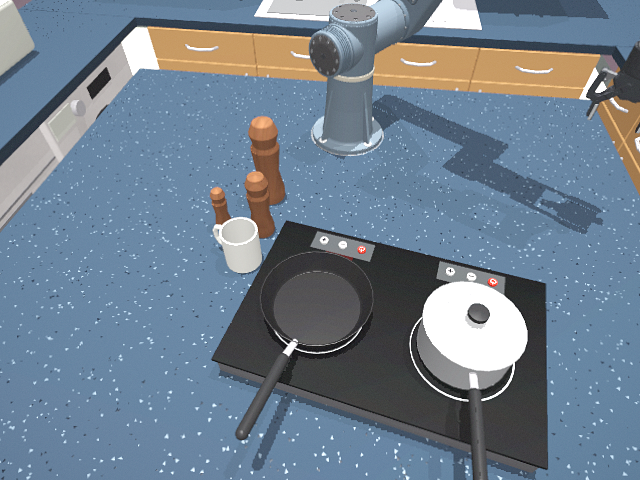

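The saucepan (top-view pixel 170,128) stands on the left (+y) zone, so the left keys are the ones to press. In the top view these are on/off at about (148,223), minus (169,227) and plus (191,231). Next I'll measure them.

```bash
cat > h.py <<'E'
from station import status, snapshot, camera_params
import cv2, numpy as np
from scipy.spatial.transform import Rotation as R
def ray(n,uv,T=None):
    c=camera_params(n);f=240/np.tan(np.radians(c['fovy']/2))
    K=np.array([[f,0,c['cx']],[0,f,c['cy']],[0,0,1]])
    p=cv2.undistortPoints(np.array([[uv]],float),K,np.array([c['k1'],0,0,0,0]))[0,0]
    E=c['extrinsics'] if T is None else T@c['mount']
    return E[:3,3],E[:3,:3]@[*p,1]
def plane(n,uv,z,T=None):
    o,d=ray(n,uv,T);return o+d*(z-o[2])/d[2]
def toolT():
    s=status.sense();T=np.eye(4);T[:3,:3]=R.from_quat(s['tool_rot']).as_matrix();T[:3,3]=s['tcp_pos'];return T
def reds(im):
    h=cv2.cvtColor(im,cv2.COLOR_RGB2HSV)
    m=(((h[...,0]<6)|(h[...,0]>174))&(h[...,1]>150)&(h[...,2]>120)).astype(np.uint8)
    m=cv2.morphologyEx(m,cv2.MORPH_CLOSE,np.ones((5,5)))
    n,_,st,c=cv2.connectedComponentsWithStats(m)
    return [(c[i].round(1),st[i,4],st[i,:4]) for i in range(1,n) if st[i,4]>15]
E
python3 - <<'E'
from h import *
for n in('top','scene'):
    for c,a,b in reds(cv2.imread(f'pics/{n}0.png')[:,:,::-1]): print(n,c,a,b,plane(n,c,.0655).round(4))
for p in((148,223),(169,227),(191,231),(291,248),(336,255)):print('top',p,plane('top',p,.0655).round(4))
for p in((492,282),(471,277),(450,271.5),(361,250),(324,240)):print('scene',p,plane('scene',p,.0655).round(4))
for p in((131,49),(421,90),(390,284),(96,234)):print('corner',plane('top',p,.06).round(4))
print(toolT().round(4))
E
```

```text
top [147.7 223. ] 74 [143 219  10   9] [0.5584 0.3432 0.0655]
scene [361.5 250.1] 41 [358 248   8   6] [0.512  0.0783 0.0655]
scene [491.7 282.7] 48 [488 279  10   8] [0.5623 0.3415 0.0655]
top (148, 223) [0.5584 0.3426 0.0655]
top (169, 227) [0.55   0.3024 0.0655]
top (191, 231) [0.5418 0.2609 0.0655]
top (291, 248) [0.5073 0.0775 0.0655]
top (336, 255) [ 0.4932 -0.0031  0.0655]
scene (492, 282) [0.5604 0.3423 0.0655]
scene (471, 277) [0.5534 0.302  0.0655]
scene (450, 271.5) [0.5449 0.2609 0.0655]
scene (361, 250) [0.5118 0.0772 0.0655]
scene (324, 240) [ 0.4942 -0.0043  0.0655]
corner [0.8938 0.3816 0.06  ]
corner [ 0.7909 -0.1637  0.06  ]
corner [ 0.4395 -0.0988  0.06  ]
corner [0.5406 0.4475 0.06  ]
[[-1.100e-03 -9.172e-01  3.984e-01  2.487e-01]
 [-1.600e-03  3.984e-01  9.172e-01  5.727e-01]
 [-1.000e+00  3.000e-04 -1.900e-03  2.304e-01]
 [ 0.000e+00  0.000e+00  0.000e+00  1.000e+00]]
```

Emit:
arm_command(series=[[[0,-28,-6,0],[0,-28,-6,0],[0,-28,-6,0],[0,-28,-6,0],[0,-28,-6,0],[0,-28,-6,0],[0,-28,-6,0],[0,-28,-6,0],[0,-28,-6,0],[0,-28,-6,0]]], jaw=0, force=30)

```text
t: 1.1
tcp_pos: [0.4824, 0.4057, 0.2308]
tool_rot: [-0.388, 0.592, 0.388, 0.591]
force: [-0.7, 0.0, -1.2]
finger_gap: -0.003
```

Emit:
arm_command(series=[[[20,-24,-7,0],[20,-24,-7,0],[15,-24,-7,0],[10,-25,-6,0],[0,0,0,0],[0,0,0,0],[0,0,0,0]]])

```text
t: 1.8
tcp_pos: [0.5593, 0.3439, 0.1665]
tool_rot: [-0.388, 0.591, 0.388, 0.591]
force: [-0.3, 0.3, 0.6]
finger_gap: -0.005
```

```bash
cat > w.py <<'E'
from h import *
import sys
T=toolT();s=status.sense();im=snapshot('wrist');cv2.imwrite(f'pics/{sys.argv[1]}.png',im[:,:,::-1])
print(s['t'],T.round(4).tolist(),s['force'].round(2),s['finger_gap'])
for c,a,b in reds(im): print('wrist',c,a,plane('wrist',c,.0655,T).round(4))
for q in sys.argv[2:]:
    x,y=map(float,q.split(','));d=T[:3,:3].T@([x,y,.0655]-T[:3,3]);print(q,'tool mm',(d*1000).round(1))
E
python3 w.py w1 .560,.3425 .543,.261
```

```text
1.8 [[-0.0005, -0.9174, 0.3979, 0.5593], [0.0003, 0.3979, 0.9174, 0.3439], [-1.0, 0.0005, 0.0001, 0.1665], [0.0, 0.0, 0.0, 1.0]] [-0.34  0.31  0.62] -0.004934226752505417
wrist [314.6 233.5] 569 [0.5586 0.3436 0.0655]
.560,.3425 tool mm [101.   -1.2  -1. ]
.543,.261 tool mm [101.  -18.  -82.5]
```

View pics/w1.png

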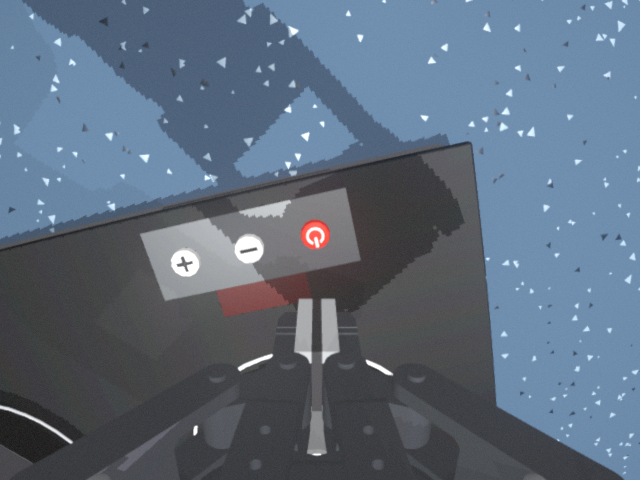

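The wrist view shows red on/off at (315,233), minus (249,249) and plus (185,263), with the shut tips right above on/off. Going down.

Emit:
arm_command(series=[[[25,0,0,0],[25,0,0,0],[25,0,0,0],[12,0,0,0],[5,0,0,0],[4,0,0,0],[0,0,0,0],[0,0,0,0],[0,0,0,0]]])

```text
t: 2.75
tcp_pos: [0.5607, 0.3435, 0.0713]
tool_rot: [-0.388, 0.591, 0.388, 0.592]
force: [0.4, -0.2, -0.1]
finger_gap: -0.002
```

```bash
python3 w.py w2 .559,.3433; python3 -c "
from h import *
T=np.eye(4);T[:3,:3]=[[-0.0005,-0.9174,0.3979],[0.0003,0.3979,0.9174],[-1,.0005,.0001]];T[:3,3]=[.5593,.3439,.1665]
for p in((249,249),(185,263)):print(plane('wrist',p,.0655,T))"
```

```text
2.75 [[0.0018, -0.9172, 0.3985, 0.5607], [0.0007, 0.3985, 0.9172, 0.3435], [-1.0, -0.0013, 0.0013, 0.0713], [0.0, 0.0, 0.0, 1.0]] [ 0.41 -0.21 -0.09] -0.002323058161520757
wrist [310.4 293.9] 471 [0.553  0.3448 0.0655]
.559,.3433 tool mm [ 5.8  1.5 -0.9]
[0.55166554 0.30264459 0.0655    ]
[0.54402937 0.26137296 0.0655    ]
```

View pics/w2.png

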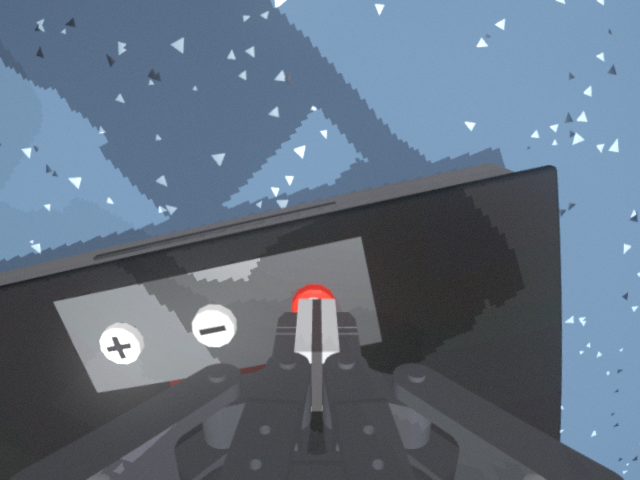

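The tips are just above the key and slightly to the rear, so I'll shift 2 mm forward and press in small steps.

Emit:
arm_command(series=[[[1,2,-1,0],[1.5,0,0,0],[1.5,0,0,0],[1,0,0,0],[1,0,0,0],[0,0,0,0],[0,0,0,0]]])

```text
t: 3.5
tcp_pos: [0.5577, 0.3431, 0.0644]
tool_rot: [-0.388, 0.591, 0.388, 0.591]
force: [-0.7, 0.4, 2.5]
finger_gap: 0.005
```

Emit:
arm_command(series=[[[1,0,0,0],[1,0,0,0],[0.7,0,0,0],[0,0,0,0],[0,0,0,0],[0,0,0,0]]])

```text
t: 4.1
tcp_pos: [0.5578, 0.3431, 0.0617]
tool_rot: [-0.388, 0.591, 0.388, 0.591]
force: [-1.6, -1.1, 5.2]
finger_gap: 0.004
```

Emit:
arm_command(series=[[[0.5,0,0,0],[0,0,0,0],[0,0,0,0]]])

```text
t: 4.4
tcp_pos: [0.5578, 0.3431, 0.0616]
tool_rot: [-0.388, 0.591, 0.388, 0.591]
force: [-3.5, -0.8, 6.9]
finger_gap: -0.001
```

Emit:
arm_command(series=[[[-5,0,0,0],[-10,0,0,0],[-15,0,0,0],[-15,0,0,0],[0,0,0,0],[0,0,0,0]]])

```text
t: 5.0
tcp_pos: [0.5584, 0.3433, 0.1071]
tool_rot: [-0.388, 0.591, 0.388, 0.592]
force: [0.2, -0.6, 0.3]
finger_gap: -0.002
```

```bash
python3 w.py w3 .544,.2613
```

```text
5.0 [[0.0018, -0.9172, 0.3984, 0.5584], [0.0007, 0.3984, 0.9172, 0.3433], [-1.0, -0.0014, 0.0014, 0.1071], [0.0, 0.0, 0.0, 1.0]] [ 0.18 -0.61  0.29] -0.0024963954029335127
wrist [315.5 273.3] 805 [0.558  0.3436 0.0655]
.544,.2613 tool mm [ 41.5 -19.4 -81. ]
```

View pics/w3.png

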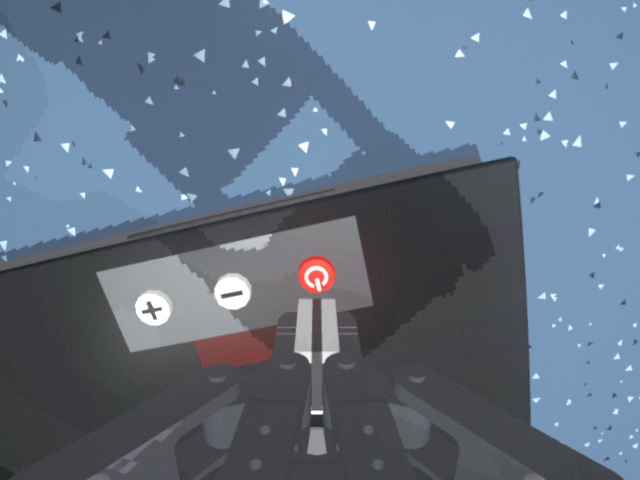

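On/off bottomed out at 6.9 N and is up again (red key at 316,274; plus at 153,308). Moving over to plus.

Emit:
arm_command(series=[[[0,-3.5,-16,0],[0,-3.5,-16,0],[0,-3.5,-16,0],[0,-4,-17,0],[0,-4,-16,0],[0,0,0,0],[12,0,0,0],[12,0,0,0],[0,0,0,0],[0,0,0,0]]])

```text
t: 6.05
tcp_pos: [0.542, 0.2619, 0.0811]
tool_rot: [-0.388, 0.592, 0.388, 0.591]
force: [-0.1, 0.0, 0.1]
finger_gap: 0.001
```

```bash
python3 w.py w4 .5433,.2611
```

```text
6.05 [[-0.0016, -0.9175, 0.3977, 0.542], [-0.0004, 0.3977, 0.9175, 0.2619], [-1.0, 0.0013, -0.001, 0.0811], [0.0, 0.0, 0.0, 1.0]] [-0.09  0.04  0.06] 0.0013366004130414251
wrist [507.4 259.6] 871 [0.5571 0.3413 0.0655]
.5433,.2611 tool mm [15.6 -1.5 -0.2]
```

View pics/w4.png

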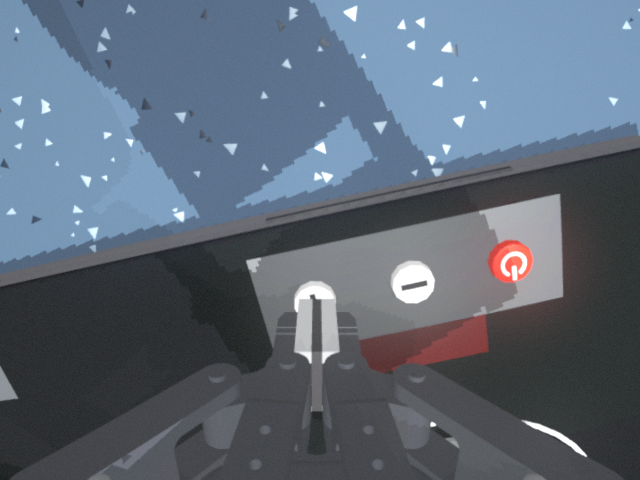

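Plus key at (316,302), directly under the tips; pressing.

Emit:
arm_command(series=[[[8,-1,0,0],[4,0,0,0],[2,0,0,0],[1,0,0,0],[1,0,0,0],[0.5,0,0,0],[0,0,0,0],[0,0,0,0]]])

```text
t: 6.9
tcp_pos: [0.5436, 0.2611, 0.0658]
tool_rot: [-0.388, 0.591, 0.388, 0.591]
force: [-0.7, -0.3, -0.2]
finger_gap: 0.0
```

Emit:
arm_command(series=[[[1,0,0,0],[1,0,0,0],[1,0,0,0],[0.8,0,0,0],[0,0,0,0],[0,0,0,0],[0,0,0,0]]])

```text
t: 7.6
tcp_pos: [0.5436, 0.2611, 0.062]
tool_rot: [-0.388, 0.591, 0.388, 0.591]
force: [0.1, 0.3, 5.0]
finger_gap: -0.004
```

Emit:
arm_command(series=[[[0.6,0,0,0],[0,0,0,0],[0,0,0,0]]])

```text
t: 7.9
tcp_pos: [0.5437, 0.2611, 0.0616]
tool_rot: [-0.388, 0.591, 0.388, 0.591]
force: [-1.3, -0.6, 7.1]
finger_gap: 0.003
```

Emit:
arm_command(series=[[[-5,0,0,0],[-15,0,0,0],[-25,0,0,0],[-30,0,0,0],[-35,0,0,0],[-35,0,0,0],[0,0,0,0],[0,0,0,0],[0,0,0,0]]])

```text
t: 8.8
tcp_pos: [0.5423, 0.2607, 0.2052]
tool_rot: [-0.387, 0.592, 0.388, 0.59]
force: [0.2, -0.5, -1.0]
finger_gap: 0.002
```

Emit:
arm_command(series=[[[0,25,6,0],[0,25,6,0],[0,25,6,0],[0,25,6,0],[0,25,6,0],[0,25,6,0],[0,25,6,0],[0,0,0,0],[0,0,0,0],[0,0,0,0]]])

```text
t: 9.8
tcp_pos: [0.4001, 0.3688, 0.2055]
tool_rot: [-0.388, 0.592, 0.388, 0.591]
force: [1.1, 0.1, -0.6]
finger_gap: -0.001
```

Run:
```python
from h import *
s=status.sense();print(s['t'],s['tcp_pos'],s['force'],abs(s['qd']).max())
b=snapshot('scene')[:,:,::-1];cv2.imwrite('pics/s1.png',b)
a=cv2.imread('pics/scene0.png')
d=cv2.absdiff(a,b).max(2)
for n,(x0,y0,x1,y1) in dict(frying=(235,255,375,440),sauce=(415,290,530,480),mug=(210,218,262,272),mill=(245,170,275,238)).items():print(n,(d[y0:y1,x0:x1]>60).mean())
```

```text
9.8 [0.40013522 0.36875105 0.20545203] [ 1.0908434   0.05907307 -0.57706935] 0.010406524338139381
frying 0.0
sauce 0.0
mug 0.0
mill 0.0
```

View pics/s1.png

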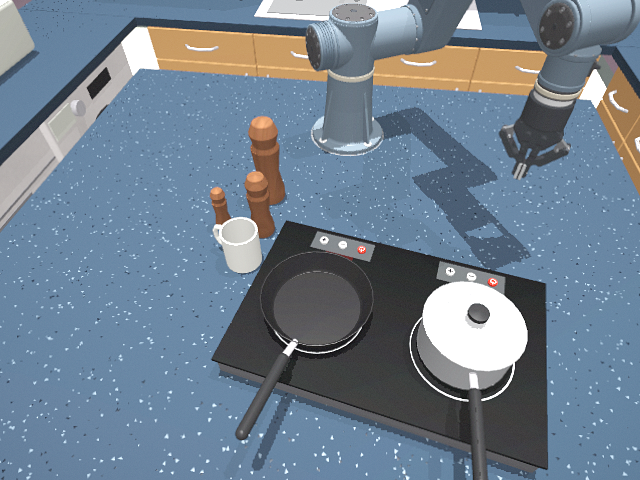

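The arm is clear of everything, the pans, mug and mill are unchanged, and the left keys at (450–492, 271–282) look up.

```bash
python3 -c "
from station import ticket
print(ticket.sign_off())"
```

```text
the job is handed in; nothing more can be done
None
```

The saucepan stands on the left zone, so I pressed that zone's on/off key, let it come up, pressed its plus key, withdrew, and handed the job in. The last clock reading before that was 9.8 s.

- **Key travel:** I judged this from fingertip height and force, since the joints can't be read directly. Both keys stopped at about 3.9 mm of travel, at 6.9 N for on/off and 7.1 N for plus, well under the 25 N limit.
- **Scene:** Comparing the scene camera's first and last pictures showed no change at the pans, the mug or the mill. All the keys look up in the last picture, and the arm stood clear with no contact force above noise (about 1 N).
- **Disagreement between cameras:** They differed by 2–4 mm on the key positions. One wrist reading was about 6 mm off because the fingers hid part of the key. I aimed at a position between the camera readings. No other check failed.

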